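# Third hand: press the hanging stop block against the sprung fence plate

### The job

Lift the wooden stop block up and off the hook of its stand and carry it to the assembly jig. Hold it upright with its foot about a centimetre above the jig's base board and press its broad face, centred and flat, steadily against the jig's sprung plate so that the plate is pushed in about halfway, never to its end, for at least two seconds, so that I can put a clamp on. Finish while still holding and pressing it like that; do not disturb the other tools.

Things in the scene. Friction and masses are not known exactly. Their poses are not given: they have to be found in the camera images.
- stop_block: Upright wooden block, 30 mm thick (its x), 56 mm wide (y), 120 mm tall (z), 0.11 to 0.21 kg; origin at the centre of its foot. A slot 34 mm wide, 40 mm tall goes through its thickness, 66 to 106 mm above the foot; it hangs by this, foot 45 mm above the surface, x along the stand's x. Grasp from above, fingers on its two narrow sides (56 mm apart), pads 85 to 105 mm above the foot.
- hook_stand: Fixed wooden stand: base 110 x 120 x 15 mm, post 16 mm thick, 30 mm wide, 173 mm tall at its middle; origin at the centre of the base's underside. The hook, twin 7 mm steel wires 16 mm apart, leaves the post to the stand's -x (towards the robot, up to 0.35 rad aside) at height 147 mm. The hanging block's middle is 28 mm to -x of the origin.
- hook_tip (a point): Middle of the hook's upturned tips, 52 mm to -x of the stand's origin, height 163 mm (the very top); axes as the stand's. To free the block raise it 14 to 31 mm (22 mm is best: higher, the slot's lower edge meets the wires), then draw it level along the stand's -x by 50 mm or more.
- jig: Fixed assembly jig: a plywood base board 170 (x) x 150 (y) x 8 mm thick, an upright fence 130 mm wide and 125 mm tall whose front face is 26 mm to +x of the origin, and in front of it the sprung plate; origin at the centre of the base board's underside. Its -x side is open and faces the robot (up to 0.35 rad aside); pressing goes along its +x.
- plate_face (a point): Centre of the front face of the sprung wooden plate (48 mm wide, 16 mm thick, from 27 to 122 mm above the work surface); it moves with the plate; axes as the jig's. Free, it lies 14 mm to -x of the jig's origin, at height 74.5 mm.
- sprung_plate (a joint): How far the sprung plate is pushed in towards the fence, m: 0 free (gap of 24 mm between plate and fence), 0.012 halfway, 0.024 at its end against the fence. The spring pushes back with about 2 N at first touch, 10.5 N halfway and 19 N at the end (700 N/m).
- tape_measure: Tape measure, bystander, 36 x 94 x 69 mm, standing between the stand and the jig; origin at the centre of its underside.
- spring_clamp: Black spring clamp, bystander, 55 x 119 x 26 mm, lying in front; origin at the centre of its underside.
- sanding_block: Cork sanding block, bystander, 67 x 122 x 32 mm, lying at the right; origin at the centre of its underside.
Not all that is in view belongs to the job. What is shaped like the stop_block but purple is not meant. What is shaped like the jig but yellow is not meant.

How it is judged:
By the outcome, as a careful person would: the job done as asked, in the order asked, and still so for the second after the job is handed in, while the arm keeps its last pose, push and grip.
It also fails if it takes over 54 s, if anything falls off the work surface, if the arm or the gripper's body presses on something with over 40 N, if the wrist force passes 120 N, or if a joint passes its speed limit or range.

### The arm

A 7-joint arm with a two-finger parallel gripper is mounted at the origin on the work surface; the furniture and walls round the work are solid. World frame = base frame: x ahead of the robot, y to its left, z up, the work surface at z = 0. Lengths are in m, angles in rad, forces in N, time in s.
With the tool pointing down it reaches from about 0.4 to 0.875 m from the base axis. Payload 4.4 kg.
Tool frame: the origin (TCP) lies on the centre line of the jaws, within the pads' length; the fingertips stand 11 mm ahead of it and the grasp point (between the pads) lies 8 mm behind it; z points along the fingers, y is the line along which they close (so a half turn about z gives the same grasp; the last joint's range is limited). The gripper opens to 85 mm and grips with 20 to 120 N. Pads are 22 mm wide; open, the fingers measure 114 mm over their backs; the gripper's body (76 mm by 85 mm) begins 54 mm behind the grasp point. The pads swing forward as they close: fully open they stand 13 mm farther back than shut.
Start: joints at [1.258, 0.628, 0.038, 1.517, -0.027, 0.996, -0.02], TCP at [0.159, -0.63, 0.242] pointing down, gripper open.
Joint ranges: [-3.06, 3.06], [-0.37, 2.12], [-1.25, 1.32], [0.18, 2.47], [-1.1, 4.24], [0.23, 1.98], [-2.94, 2.94]. Speed limits (rad/s): [2.57, 2.57, 3.14, 3.14, 3.14, 3.14, 3.14].

### API

Orientations are given as a 3x3 rotation matrix whose columns are the frame's x, y, z axes.
In Python, from plant import bot, cams gives the robot as it stands.
- The arm moves only by the tool apply_moves, never from a script. Its argument "deltas" is a list of rows, each an object of numbers: "x", "y", "z": the shift along the world's x, y, z in m; "rx", "ry", "rz": the turn, a rotation vector about the world's x, y, z in degrees; "fingers": the finger opening in m, from 0 to 0.0854. In form: [{"x": .., "y": .., "z": .., "rx": .., "ry": .., "rz": .., "fingers": ..}, ...]. A call has 1 to 20 rows; each row shifts and turns the commanded pose from where the row before left it; what a row does not reach is not made up. A row lasts 1/8 s, in which the tool goes at most 62.5 mm and 10.7 degrees, less where a joint would pass 70% of its speed; a pose out of reach is approached as far as the arm can. A call is refused whole if a number of a shift passes 0.0625 or a number of a turn 10.7, either way. A call with a gripper value outside its range is refused whole. The fingers move at their own pace and stop on an object; the grip force is fixed at half the most. Time passes only in rows, so rows that do not move let the fingers close. It gives the time, the measured TCP pose, the force, the opening and the grip force at its end, in the units of the state.
- bot.observe(): the state, without advancing time (a new reading comes with each control period).
- cams.capture(name): name is "scene" or "top" or "wrist"; returns the picture (420x560x3 uint8, red, green, blue); there is no depth.
- cams.camera_params(name): a dict with "intrinsics" (3x3 intrinsics, pixels), "rvec" (rotation vector, rad) and "tvec" (3), from world to camera coordinates, as OpenCV has them. Camera axes: x right, y down, z forward; pixel columns grow to the right and rows downward; lengths in m; the calibration is good to about 2 mm. A picture is of the moment at which its call begins: read the wrist's pose just before it. camera_params takes no time and is no camera call; for the wrist camera it gives the pose at the moment of the call.
- bot.hand_in(): hands the job in; it is judged then, once.
The state is a dict: "t": time; "joint_pos": joint angles; "joint_vel": joint speeds; "effort": joint torques, N m; "tcp_pos": TCP position; "eef_rot": TCP orientation; "ft_force": force on the tool from outside, world axes, zero at the start; "wrist_torque": the same for the moment, N m; "grip_width": finger opening in m; "grip_force": force on a finger pad.
Only numpy, scipy, OpenCV 4.12 (cv2) and the standard library are available. Lean on these libraries where they do the work, as an engineer would, in place of code of your own. Each camera call takes 0.05 s, during which the arm holds its last target. There are 200 camera calls.

## Working session

There is one attempt and no reset: what is moved stays moved. The work goes in short steps, Python scripts to look and compute and a tool call to move; the robot and the scene stay as the last step left them, time stands still between calls to the robot, and variables do not carry over. Pictures are saved under pics/ and viewed, at most 10 in all, crops included, and the job is handed in when it is done.

Besides the shell and the picture viewer there is one more tool, called in YAML: its name, and indented under it one key for each argument. apply_moves: Moves the arm, as the interface text tells. Its arguments: {"type":"object","properties":{"deltas":{"type":"array","items":{"type":"object","properties":{"x":{"type":"number"},"y":{"type":"number"},"z":{"type":"number"},"rx":{"type":"number"},"ry":{"type":"number"},"rz":{"type":"number"},"fingers":{"type":"number"}}}}},"required":["deltas"]}

```bash
mkdir -p pics
cat > h.py <<'E'
import numpy as np, cv2
from plant import bot, cams
def cam(n):
    p=cams.camera_params(n); R=cv2.Rodrigues(np.array(p["rvec"],float))[0]
    return np.array(p["intrinsics"],float),R,np.array(p["tvec"],float).ravel()
def ray(n,uv,z,c=None):
    K,R,t=c or cam(n); o=-R.T@t; d=R.T@np.linalg.solve(K,[uv[0],uv[1],1.]); return o+d*(z-o[2])/d[2]
def proj(n,P,c=None):
    K,R,t=c or cam(n); q=K@(R@np.array(P,float)+t); return q[:2]/q[2]
E
python3 - <<'E'
from h import *
for n in ("scene","top"):
    im=cams.capture(n); np.save(n+".npy",im)
    K,R,t=cam(n); print(n,K[0,0],-R.T@t,R[2])
a=[np.load(n+".npy") for n in("scene","top")]
for n,i in zip(("scene","top"),a): cv2.imwrite(f"pics/{n}.png",cv2.resize(i[...,::-1],(784,588),interpolation=cv2.INTER_CUBIC))
print(bot.observe())
E
```

```text
scene 399.49917756543755 [-0.24891447  0.73844741  1.08141859] [ 0.53629982 -0.45266983 -0.71237106]
top 500.78549353890236 [0.11815164 0.09945061 1.75429944] [ 0.21342929  0.02209928 -0.97670853]
{'t': 0.1, 'joint_pos': array([ 1.25816512,  0.62928512,  0.03843893,  1.51826532, -0.02700122,
        0.99624698, -0.02001075]), 'joint_vel': array([-0.00053721, -0.00163953,  0.00052744, -0.0023527 ,  0.00084594,
        0.00084111, -0.00148582]), 'effort': array([ 3.87175212e-03, -5.64525568e+01,  1.23059101e+00, -1.93970311e+01,
        1.13092331e-02,  5.39402885e-03, -1.98862682e-05]), 'tcp_pos': array([ 0.15872142, -0.62978171,  0.24146134]), 'eef_rot': array([[ 9.69693147e-01,  2.44325642e-01, -4.25520298e-04],
       [ 2.44326013e-01, -9.69691773e-01,  1.63247616e-03],
       [-1.37677466e-05, -1.68696662e-03, -9.99998577e-01]]), 'ft_force': array([ 0.14014839,  0.09459331, -0.23536314]), 'wrist_torque': array([ 0.00646562, -0.02681916,  0.00856488]), 'grip_force': 0.0, 'grip_width': 0.08535831639194603}
```

View pics/scene.png

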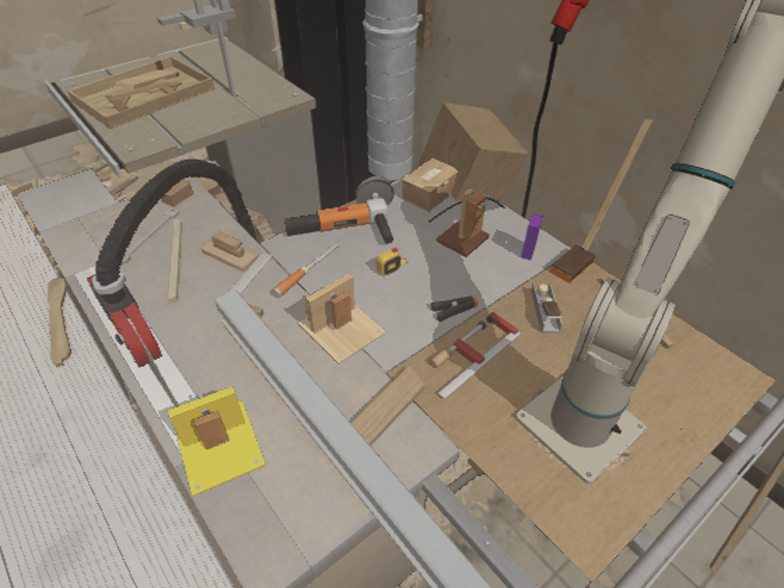

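View pics/top.png

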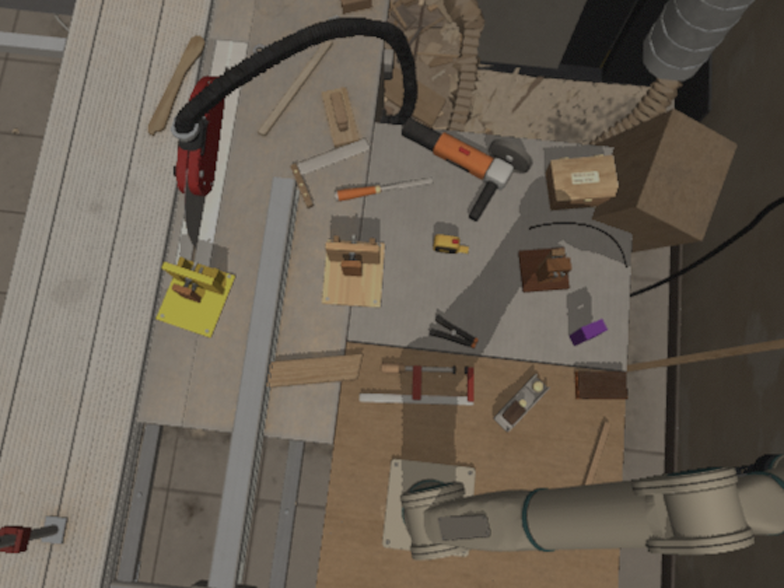

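The scene view shows the stand with the brown block at about (470,215) and the plywood jig at (341,320). In the top view they are at (545,268) and (353,272).

Things that could be mistaken for the ones I want:
- **Block:** the brown block on the hook at top (557,262), the purple upright at top (588,332), and the brown jig plates at (352,265) and (190,288). I choose the brown one on the hook.
- **Jig:** the plywood one at top (353,272) and the yellow one at (196,298). I choose the plywood one.

Next I'll check these in one close crop.

Run:
```python
from h import *
t=np.load("top.npy");s=np.load("scene.npy")
def crop(im,cx,cy): # 50x37.5*... 8x
    c=im[cy-30:cy+30,cx-40:cx+40]; c=cv2.resize(c,(400,300),interpolation=cv2.INTER_CUBIC)
    for k in range(0,400,50): cv2.putText(c,str(cx-40+k//5),(k,10),0,.3,(255,0,0)); cv2.line(c,(k,12),(k,16),(255,0,0))
    for k in range(0,300,50): cv2.putText(c,str(cy-30+k//5),(0,k+4),0,.3,(255,0,0))
    return c
m=np.vstack([np.hstack([crop(t,390,190),crop(t,252,190)]),np.hstack([crop(s,332,155),crop(s,243,222)])])
cv2.imwrite("pics/m.png",m[...,::-1])
```

```text
(no output)
```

View pics/m.png

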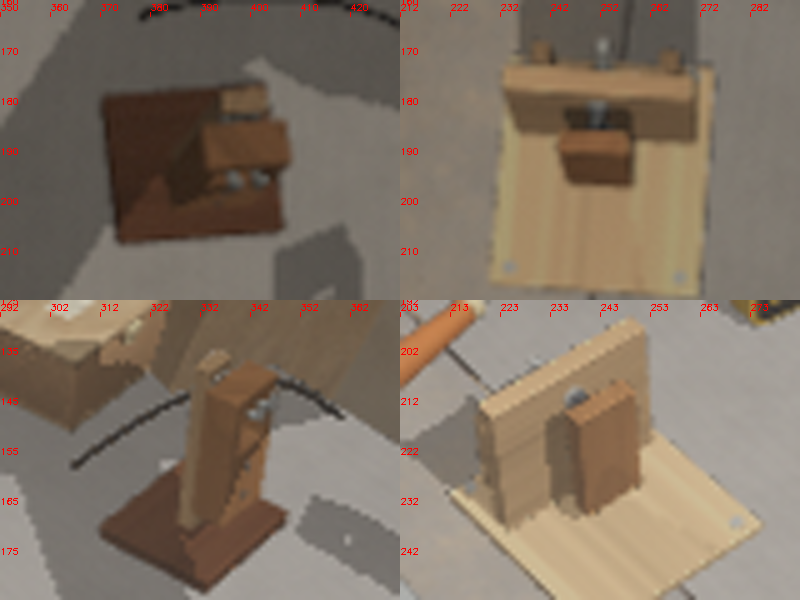

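The crop confirms the choice. The wooden block hangs on the twin wires, with its top face at top-view (391–408, 184–193). The plywood jig carries its plate, whose front top edge runs (244,191)–(259,191).

Run:
```python
from h import *
c=cam("top")
def L(name,pts,z):
    P=[ray("top",p,z,c)[:2] for p in pts]; print(name,np.round(P,4).tolist(),"mean",np.round(np.mean(P,0),4)); return P
def sz(P): print("  sides",[round(float(np.linalg.norm(P[i]-P[i-1])),4) for i in range(len(P))])
def yaw(a,b): d=b-a; return round(float(np.arctan2(d[1],d[0])),3)
S=L("standbase",[(370.6,179.6),(373.6,208.6),(406.8,206.4),(403.6,176.4)],.015);sz(S);print(yaw(S[1],S[0]),yaw(S[2],S[3]),yaw(S[3],S[0])-1.571,yaw(S[2],S[1])-1.571)
B=L("blocktop",[(391.4,183.8),(391,193.6),(408.2,193),(407.4,184.4)],.165);sz(B);print(yaw(B[2],B[1])-1.571)
J=L("jigbase",[(232.6,172.4),(230,216.4),(271.6,219.4),(275,172)],.008);sz(J);print(yaw(J[1],J[0]),yaw(J[2],J[3]),yaw(J[2],J[1])-1.571)
F=L("fencetop",[(232.8,173.4),(270.8,176.2)],.125);sz(F);print(yaw(F[1],F[0])-1.571)
Pl=L("platetop",[(244.2,191),(258.6,191.4)],.122);sz(Pl);print(yaw(Pl[1],Pl[0])-1.571)
T=L("tape",[(319,174)],.035); L("clamp",[(324,235)],.02); L("purple",[(420,237)],.12)
K,R,t=cam("wrist");o=bot.observe();print("wrist cam",-R.T@t-o['tcp_pos'],R[2],K[0,0], o['eef_rot'].T@(-R.T@t-o['tcp_pos']))
```

```text
standbase [[0.6526, -0.1689], [0.5467, -0.1873], [0.5678, -0.3044], [0.6778, -0.2866]] mean [ 0.6112 -0.2368]
  sides [0.1204, 0.1075, 0.119, 0.1114]
0.172 0.161 0.21100000000000008 0.17800000000000016
blocktop [[0.5997, -0.2149], [0.5663, -0.2157], [0.5746, -0.2716], [0.6035, -0.2673]] mean [ 0.586  -0.2424]
  sides [0.0526, 0.0334, 0.0565, 0.0292]
0.14700000000000002
jigbase [[0.6262, 0.3303], [0.4633, 0.3181], [0.4688, 0.1696], [0.6448, 0.1774]] mean [0.5508 0.2489]
  sides [0.154, 0.1634, 0.1486, 0.1762]
0.075 0.044 0.037000000000000144
fencetop [[0.5888, 0.3137], [0.5932, 0.1846]] mean [0.591  0.2492]
  sides [0.1291, 0.1291]
0.03400000000000003
platetop [[0.5327, 0.2679], [0.5367, 0.2195]] mean [0.5347 0.2437]
  sides [0.0485, 0.0485]
0.08200000000000007
tape [[0.6467, 0.019]] mean [0.6467 0.019 ]
clamp [[0.4313, -0.0201]] mean [ 0.4313 -0.0201]
purple [[0.4417, -0.3294]] mean [ 0.4417 -0.3294]
wrist cam [0.07605706 0.01914981 0.13080035] [-0.29760936 -0.07443362 -0.95178165] 319.36612688251137 [ 0.07842901 -0.00020738 -0.13080127]
```

Everything agrees with the sizes given. I'll move above the block and refine with the wrist camera.

apply_moves:
  deltas:
    - {"x": 0.02, "y": 0.018, "z": 0.01, "rz": -0.3}
    - {"x": 0.035, "y": 0.032, "z": 0.01, "rz": -0.4}
    - {"x": 0.035, "y": 0.032, "z": 0.01, "rz": -0.4}
    - {"x": 0.035, "y": 0.032, "z": 0.01, "rz": -0.4}
    - {"x": 0.035, "y": 0.032, "z": 0.01, "rz": -0.4}
    - {"x": 0.035, "y": 0.032, "z": 0.01, "rz": -0.4}
    - {"x": 0.035, "y": 0.032, "rz": -0.4}
    - {"x": 0.035, "y": 0.032, "rz": -0.4}
    - {"x": 0.035, "y": 0.032, "rz": -0.4}
    - {"x": 0.035, "y": 0.032, "rz": -0.4}
    - {"x": 0.035, "y": 0.032}
    - {"x": 0.035, "y": 0.032}
    - {"x": 0.022, "y": 0.018}
    - {}
    - {}
    - {}

```text
validation failed for argument at $.de...
```

Run:
```python
from h import *
o=bot.observe();print(o['t'],o['tcp_pos'],o['eef_rot'],o['ft_force'])
c=cam("wrist"); im=cams.capture("wrist"); np.savez("w1.npz",im=im,K=c[0],R=c[1],t=c[2])
for y in(.17,.18): pass
a=np.array([np.cos(.175),np.sin(.175)]);b=np.array([-a[1],a[0]]);m=np.array([.585,-.242])
v=cv2.resize(im[...,::-1],(784,588),interpolation=cv2.INTER_CUBIC)
for sx in(-15,15):
  for sy in(-28,28):
    q=proj("wrist",[*(m+a*sx/1e3+b*sy/1e3),.165],c);print(q);cv2.circle(v,tuple((q*1.4).astype(int)),3,(0,255,0),1)
cv2.imwrite("pics/w1.png",v)
```

```text
0.1 [ 0.15872142 -0.62978171  0.24146134] [[ 9.69693147e-01  2.44325642e-01 -4.25520298e-04]
 [ 2.44326013e-01 -9.69691773e-01  1.63247616e-03]
 [-1.37677466e-05 -1.68696662e-03 -9.99998577e-01]] [ 0.14014839  0.09459331 -0.23536314]
[ -827.68921956 -1848.17755413]
[-1103.13393348 -1901.34050187]
[ -981.22345285 -2302.61461866]
[-1301.58691269 -2372.90635553]
```

View pics/w1.png

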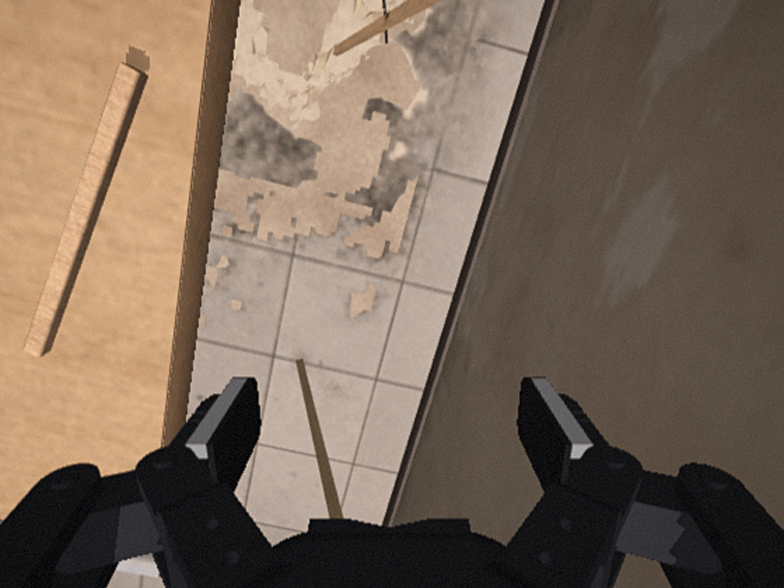

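The call was refused, probably because of the empty rows, so the arm is still at its start and this picture shows only the floor. I'll resend with explicit zeros.

apply_moves:
  deltas:
    - {"x": 0.02, "y": 0.018, "z": 0.01, "rx": 0, "ry": 0, "rz": -0.3, "fingers": 0.085}
    - {"x": 0.035, "y": 0.032, "z": 0.01, "rx": 0, "ry": 0, "rz": -0.4, "fingers": 0.085}
    - {"x": 0.035, "y": 0.032, "z": 0.01, "rx": 0, "ry": 0, "rz": -0.4, "fingers": 0.085}
    - {"x": 0.035, "y": 0.032, "z": 0.01, "rx": 0, "ry": 0, "rz": -0.4, "fingers": 0.085}
    - {"x": 0.035, "y": 0.032, "z": 0.01, "rx": 0, "ry": 0, "rz": -0.4, "fingers": 0.085}
    - {"x": 0.035, "y": 0.032, "z": 0.01, "rx": 0, "ry": 0, "rz": -0.4, "fingers": 0.085}
    - {"x": 0.035, "y": 0.032, "z": 0, "rx": 0, "ry": 0, "rz": -0.4, "fingers": 0.085}
    - {"x": 0.035, "y": 0.032, "z": 0, "rx": 0, "ry": 0, "rz": -0.4, "fingers": 0.085}
    - {"x": 0.035, "y": 0.032, "z": 0, "rx": 0, "ry": 0, "rz": -0.4, "fingers": 0.085}
    - {"x": 0.035, "y": 0.032, "z": 0, "rx": 0, "ry": 0, "rz": -0.4, "fingers": 0.085}
    - {"x": 0.035, "y": 0.032, "z": 0, "rx": 0, "ry": 0, "rz": -0.2, "fingers": 0.085}
    - {"x": 0.035, "y": 0.032, "z": 0, "rx": 0, "ry": 0, "rz": 0, "fingers": 0.085}
    - {"x": 0.022, "y": 0.018, "z": 0, "rx": 0, "ry": 0, "rz": 0, "fingers": 0.085}
    - {"x": 0, "y": 0, "z": 0, "rx": 0, "ry": 0, "rz": 0, "fingers": 0.085}
    - {"x": 0, "y": 0, "z": 0, "rx": 0, "ry": 0, "rz": 0, "fingers": 0.085}

```text
t: 2.02
tcp_pos: [0.5849, -0.2432, 0.302]
eef_rot: [[0.985, 0.173, -0.001], [0.173, -0.985, -0.001], [-0.001, 0.0, -1.0]]
ft_force: [-0.5, 0.1, 0.2]
grip_width: 0.0851
grip_force: 0.0
```

Run:
```python
from h import *
c=cam("wrist"); im=cams.capture("wrist"); np.savez("w1.npz",im=im,K=c[0],R=c[1],t=c[2])
a=np.array([np.cos(.175),np.sin(.175)]);b=np.array([-a[1],a[0]]);m=np.array([.585,-.242])
v=cv2.resize(im[...,::-1],(784,588),interpolation=cv2.INTER_CUBIC)
for sx in(-15,15):
  for sy in(-28,28):
    q=proj("wrist",[*(m+a*sx/1e3+b*sy/1e3),.165],c);print(q);cv2.circle(v,tuple((q*1.4).astype(int)),3,(0,255,0),1)
cv2.imwrite("pics/w2.png",v)
```

```text
[307.47729619 217.90487642]
[244.35950307 217.98827272]
[308.46144607 184.89611274]
[243.21519642 184.97297617]
```

View pics/w2.png

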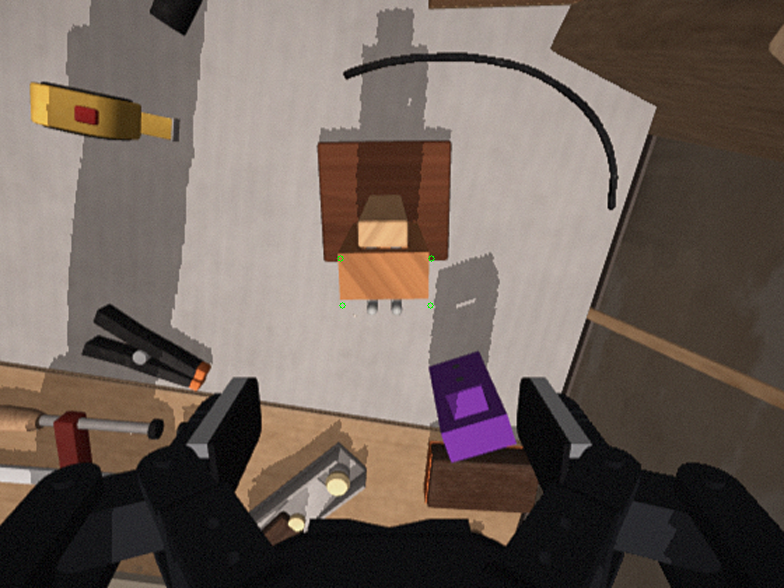

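The wrist view shows the block's top face at about (341–428, 252–299) just ahead of the hook tips, roughly 4 mm ahead of my prediction. I'll refine it by contour.

Run:
```python
from h import *
d=np.load("w1.npz");im=d['im'];c=(d['K'],d['R'],d['t'])
hsv=cv2.cvtColor(im,cv2.COLOR_RGB2HSV)
print([hsv[y,x].tolist() for y,x in((195,275),(186,290),(165,275),(178,260),(140,235))])
roi=np.zeros(im.shape[:2],np.uint8);roi[172:222,232:318]=1
ref=hsv[195,275].astype(int)
m=((abs(hsv[...,0].astype(int)-ref[0])<5)&(hsv[...,2]>150)&(hsv[...,1]>110)&(roi>0)).astype(np.uint8)
cs=max(cv2.findContours(m,0,2)[0],key=cv2.contourArea);r=cv2.minAreaRect(cs);print(r,cv2.contourArea(cs))
bx=cv2.boxPoints(r);P=np.array([ray("wrist",p,.165,c)[:2] for p in bx]);print(np.round(bx,1).tolist(),np.round(P,4).tolist(),P.mean(0))
print([np.linalg.norm(P[i]-P[i-1]) for i in range(4)])
# base corners back edge & left
for uv in((318/1.4,142/1.4),(451/1.4,141/1.4),(324/1.4,261/1.4),(447/1.4,261/1.4)): print(ray("wrist",uv,.015,c)[:2])
for uv in((358/1.4,247/1.4),(408/1.4,247/1.4),(360/1.4,221/1.4),(406/1.4,221/1.4)): print("post",ray("wrist",uv,.173,c)[:2])
```

```text
[[13, 152, 199], [12, 152, 207], [16, 108, 231], [12, 152, 77], [8, 151, 108]]
((273.5, 196.5), (33.0, 65.0), 90.0) 2020.5
[[241.0, 180.0], [306.0, 180.0], [306.0, 213.0], [241.0, 213.0]] [[0.5989, -0.2093], [0.6085, -0.264], [0.5794, -0.27], [0.5695, -0.2135]] [ 0.58904684 -0.2391982 ]
[np.float64(0.02970558020065019), np.float64(0.05551639817782895), np.float64(0.029710115919749133), np.float64(0.05737832308923002)]
[ 0.65853309 -0.16752139]
[ 0.67972505 -0.28309973]
[ 0.55240214 -0.18671814]
[ 0.57277891 -0.30278817]
post [ 0.60585252 -0.22148413]
post [ 0.61095298 -0.2505278 ]
post [ 0.62117237 -0.22028989]
post [ 0.62578358 -0.24653204]
```

Wrist and top views agree: block centre about (0.588, -0.240), yaw 0.175. I'll descend to TCP z = 0.132 and close.

apply_moves:
  deltas:
    - {"x": 0.003, "y": 0.003, "z": -0.02, "rx": 0, "ry": 0, "rz": 0, "fingers": 0.085}
    - {"x": 0, "y": 0, "z": -0.03, "rx": 0, "ry": 0, "rz": 0, "fingers": 0.085}
    - {"x": 0, "y": 0, "z": -0.03, "rx": 0, "ry": 0, "rz": 0, "fingers": 0.085}
    - {"x": 0, "y": 0, "z": -0.03, "rx": 0, "ry": 0, "rz": 0, "fingers": 0.085}
    - {"x": 0, "y": 0, "z": -0.03, "rx": 0, "ry": 0, "rz": 0, "fingers": 0.085}
    - {"x": 0, "y": 0, "z": -0.02, "rx": 0, "ry": 0, "rz": 0, "fingers": 0.085}
    - {"x": 0, "y": 0, "z": -0.01, "rx": 0, "ry": 0, "rz": 0, "fingers": 0.085}
    - {"x": 0, "y": 0, "z": 0, "rx": 0, "ry": 0, "rz": 0, "fingers": 0.085}

```text
t: 3.08
tcp_pos: [0.5882, -0.24, 0.1321]
eef_rot: [[0.985, 0.173, -0.001], [0.173, -0.985, -0.0], [-0.001, -0.0, -1.0]]
ft_force: [0.2, -0.4, 0.5]
grip_width: 0.0853
grip_force: 0.0
```

apply_moves:
  deltas:
    - {"x": 0, "y": 0, "z": 0, "rx": 0, "ry": 0, "rz": 0, "fingers": 0.065}
    - {"x": 0, "y": 0, "z": 0, "rx": 0, "ry": 0, "rz": 0, "fingers": 0.065}
    - {"x": 0, "y": 0, "z": 0, "rx": 0, "ry": 0, "rz": 0, "fingers": 0.04}
    - {"x": 0, "y": 0, "z": 0, "rx": 0, "ry": 0, "rz": 0, "fingers": 0.04}
    - {"x": 0, "y": 0, "z": 0, "rx": 0, "ry": 0, "rz": 0, "fingers": 0.04}
    - {"x": 0, "y": 0, "z": 0, "rx": 0, "ry": 0, "rz": 0, "fingers": 0.04}
    - {"x": 0, "y": 0, "z": 0, "rx": 0, "ry": 0, "rz": 0, "fingers": 0.04}

```text
t: 3.95
tcp_pos: [0.5893, -0.2396, 0.1333]
eef_rot: [[0.985, 0.174, 0.001], [0.174, -0.985, -0.001], [0.001, 0.001, -1.0]]
ft_force: [-1.2, 0.2, 6.3]
grip_width: 0.0555
grip_force: 63.3
```

apply_moves:
  deltas:
    - {"x": 0, "y": 0, "z": 0.006, "rx": 0, "ry": 0, "rz": 0, "fingers": 0.04}
    - {"x": 0, "y": 0, "z": 0.006, "rx": 0, "ry": 0, "rz": 0, "fingers": 0.04}
    - {"x": 0, "y": 0, "z": 0.006, "rx": 0, "ry": 0, "rz": 0, "fingers": 0.04}
    - {"x": 0, "y": 0, "z": 0.005, "rx": 0, "ry": 0, "rz": 0, "fingers": 0.04}
    - {"x": 0, "y": 0, "z": 0, "rx": 0, "ry": 0, "rz": 0, "fingers": 0.04}
    - {"x": 0, "y": 0, "z": 0, "rx": 0, "ry": 0, "rz": 0, "fingers": 0.04}
    - {"x": 0, "y": 0, "z": 0, "rx": 0, "ry": 0, "rz": 0, "fingers": 0.04}

```text
t: 4.82
tcp_pos: [0.5886, -0.2392, 0.155]
eef_rot: [[0.985, 0.174, -0.0], [0.174, -0.985, 0.0], [-0.0, -0.0, -1.0]]
ft_force: [-0.1, -0.9, -0.7]
grip_width: 0.0552
grip_force: 63.5
```

Run:
```python
from h import *
im=cams.capture("scene");c=im[110:200,270:390]
cv2.imwrite("pics/s2.png",cv2.resize(c[...,::-1],(800,600),interpolation=cv2.INTER_CUBIC))
```

```text
(no output)
```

View pics/s2.png

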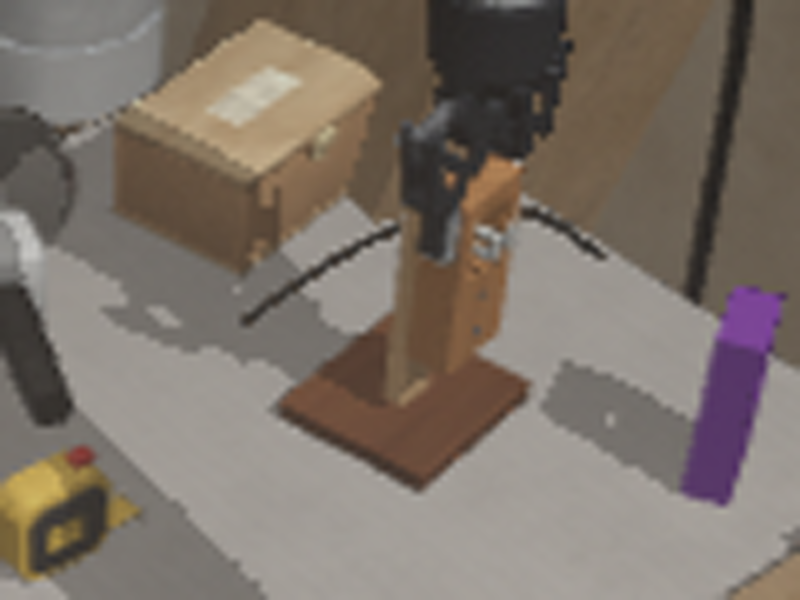

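The block is raised with the tips inside the slot at (490,240) of the crop. Now I'll draw it level along the stand's -x.

apply_moves:
  deltas:
    - {"x": -0.005, "y": -0.001, "z": 0, "rx": 0, "ry": 0, "rz": 0, "fingers": 0.04}
    - {"x": -0.0098, "y": -0.0017, "z": 0, "rx": 0, "ry": 0, "rz": 0, "fingers": 0.04}
    - {"x": -0.0098, "y": -0.0017, "z": 0, "rx": 0, "ry": 0, "rz": 0, "fingers": 0.04}
    - {"x": -0.0098, "y": -0.0017, "z": 0, "rx": 0, "ry": 0, "rz": 0, "fingers": 0.04}
    - {"x": -0.0098, "y": -0.0017, "z": 0, "rx": 0, "ry": 0, "rz": 0, "fingers": 0.04}
    - {"x": -0.0098, "y": -0.0017, "z": 0, "rx": 0, "ry": 0, "rz": 0, "fingers": 0.04}
    - {"x": -0.0098, "y": -0.0017, "z": 0, "rx": 0, "ry": 0, "rz": 0, "fingers": 0.04}
    - {"x": -0.005, "y": -0.001, "z": 0, "rx": 0, "ry": 0, "rz": 0, "fingers": 0.04}
    - {"x": 0, "y": 0, "z": 0, "rx": 0, "ry": 0, "rz": 0, "fingers": 0.04}
    - {"x": 0, "y": 0, "z": 0, "rx": 0, "ry": 0, "rz": 0, "fingers": 0.04}

```text
t: 6.12
tcp_pos: [0.5205, -0.2514, 0.1554]
eef_rot: [[0.985, 0.175, 0.001], [0.175, -0.985, 0.0], [0.001, 0.0, -1.0]]
ft_force: [0.2, 0.2, -1.0]
grip_width: 0.0556
grip_force: 63.5
```

It is free, with only the weight on the wrist. I'll raise it and carry it in front of the jig.

apply_moves:
  deltas:
    - {"x": -0.01, "y": 0, "z": 0.015, "rx": 0, "ry": 0, "rz": 0, "fingers": 0.04}
    - {"x": -0.02, "y": 0, "z": 0.03, "rx": 0, "ry": 0, "rz": 0, "fingers": 0.04}
    - {"x": -0.02, "y": 0.016, "z": 0.03, "rx": 0, "ry": 0, "rz": -0.5, "fingers": 0.04}
    - {"x": -0.02, "y": 0.03, "z": 0.03, "rx": 0, "ry": 0, "rz": -0.5, "fingers": 0.04}
    - {"x": -0.015, "y": 0.035, "z": 0.02, "rx": 0, "ry": 0, "rz": -0.5, "fingers": 0.04}
    - {"x": -0.015, "y": 0.035, "z": 0, "rx": 0, "ry": 0, "rz": -0.5, "fingers": 0.04}
    - {"x": 0, "y": 0.035, "z": 0, "rx": 0, "ry": 0, "rz": -0.5, "fingers": 0.04}
    - {"x": 0, "y": 0.035, "z": 0, "rx": 0, "ry": 0, "rz": -0.5, "fingers": 0.04}
    - {"x": 0, "y": 0.035, "z": 0, "rx": 0, "ry": 0, "rz": -0.5, "fingers": 0.04}
    - {"x": 0, "y": 0.035, "z": 0, "rx": 0, "ry": 0, "rz": -0.5, "fingers": 0.04}
    - {"x": 0, "y": 0.035, "z": 0, "rx": 0, "ry": 0, "rz": -0.5, "fingers": 0.04}
    - {"x": 0, "y": 0.035, "z": 0, "rx": 0, "ry": 0, "rz": -0.5, "fingers": 0.04}
    - {"x": 0, "y": 0.035, "z": 0, "rx": 0, "ry": 0, "rz": -0.5, "fingers": 0.04}
    - {"x": 0, "y": 0.035, "z": 0, "rx": 0, "ry": 0, "rz": -0.5, "fingers": 0.04}
    - {"x": 0, "y": 0.035, "z": 0, "rx": 0, "ry": 0, "rz": -0.5, "fingers": 0.04}
    - {"x": 0, "y": 0.035, "z": 0, "rx": 0, "ry": 0, "rz": -0.5, "fingers": 0.04}
    - {"x": 0, "y": 0.025, "z": 0, "rx": 0, "ry": 0, "rz": 0, "fingers": 0.04}
    - {"x": 0, "y": 0.01, "z": 0, "rx": 0, "ry": 0, "rz": 0, "fingers": 0.04}
    - {"x": 0, "y": 0, "z": 0, "rx": 0, "ry": 0, "rz": 0, "fingers": 0.04}
    - {"x": 0, "y": 0, "z": 0, "rx": 0, "ry": 0, "rz": 0, "fingers": 0.04}

```text
t: 8.62
tcp_pos: [0.4201, 0.248, 0.2805]
eef_rot: [[0.999, 0.051, 0.0], [0.051, -0.999, -0.001], [-0.0, 0.001, -1.0]]
ft_force: [0.2, -0.2, -1.3]
grip_width: 0.0552
grip_force: 63.7
```

Run:
```python
from h import *
o=bot.observe();print(o['tcp_pos'],o['eef_rot'])
c=cam("wrist"); im=cams.capture("wrist"); np.savez("w3.npz",im=im,K=c[0],R=c[1],t=c[2])
a=np.array([np.cos(.05),np.sin(.05)]);b=np.array([-a[1],a[0]]);m=np.array([.551,.248])
v=cv2.resize(im[...,::-1],(784,588),interpolation=cv2.INTER_CUBIC)
for sx,sy,z in((-14,-24,.122),(-14,24,.122),(26,65,.125),(26,-65,.125),(-85,75,.008),(-85,-75,.008)):
    q=proj("wrist",[*(m+a*sx/1e3+b*sy/1e3),z],c);print(q);cv2.circle(v,tuple((q*1.4).astype(int)),3,(0,255,0),1)
cv2.imwrite("pics/w3.png",v)
```

```text
[0.42011739 0.24795789 0.28045331] [[ 9.98681343e-01  5.13378182e-02  5.09221567e-05]
 [ 5.13378434e-02 -9.98680822e-01 -1.02032566e-03]
 [-1.52631207e-06  1.02159444e-03 -9.99999478e-01]]
[314.17539861  59.26781839]
[256.01900875  59.1650322 ]
[202.04052555   2.04567048]
[369.12983341   2.42282041]
[221.4278621  135.75759577]
[343.05501552 135.89247293]
```

View pics/w3.png

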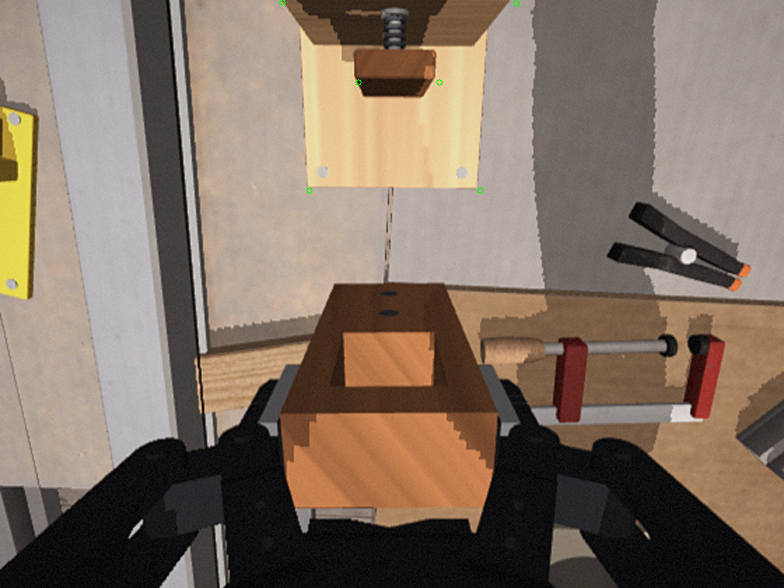

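The block is held squarely, with its +x foot edge at (333–445, 284). The jig is ahead: plate front top edge (354–434, 79), base front corners (307,187) and (478,187). I'll measure these accurately.

Run:
```python
from h import *
from numpy.linalg import norm
d=np.load("w3.npz");im=d['im'];c=(d['K'],d['R'],d['t']);g=cv2.cvtColor(im,cv2.COLOR_RGB2GRAY).astype(float)
g=cv2.GaussianBlur(g,(3,3),0)
def row(cols,r0,r1):  # strongest vertical gradient row, subpixel, line fit
    pts=[]
    for x in cols:
        e=abs(np.gradient(g[r0:r1,x]));k=int(e[1:-1].argmax())+1
        den=e[k-1]-2*e[k]+e[k+1];pts.append((x,r0+k+(0.5*(e[k-1]-e[k+1])/den if den else 0)))
    p=np.array(pts);return np.polyfit(p[:,0],p[:,1],1),np.median(p[:,1])
def colx(rws,c0,c1):
    v=[c0+1+int(abs(np.gradient(g[r,c0:c1]))[1:-1].argmax()) for r in rws];return np.median(v)
def edge(name,cols,r0,r1,xl,xr,z):
    f,md=row(cols,r0,r1);A=ray(0,(xl,np.polyval(f,xl)),z,c);B=ray(0,(xr,np.polyval(f,xr)),z,c)
    D=A-B;print(name,"row",round(md,2),"x",xl,xr,"mid",np.round((A+B)/2,4),"len",round(norm(D),4),"yaw",round(np.arctan2(-D[0],D[1]),4))
xl,xr=colx(range(42,54),245,262),colx(range(42,54),302,318)
edge("plate front top",range(258,306,3),52,62,xl,xr,.122)
edge("plate back top",range(258,270,3),32,40,254,311,.122)
xl,xr=colx(range(122,131),212,226),colx(range(122,131),334,350)
edge("base front",range(224,338,4),128,138,xl,xr,.008)
tp=np.array([.4201,.248,.2805])
xl,xr=colx(range(204,208),228,246),colx(range(204,208),308,326)
for z in(.188,.193,.198):edge("foot +x edge z%.3f"%z,list(range(242,270,3))+list(range(288,316,3)),198,208,xl,xr,z)
edge("top +x edge",range(215,340,5),285,303,colx(range(296,299),195,210),colx(range(296,299),346,360),.313)
```

```text
plate front top row 55.03 x 253.0 311.0 mid [0.54  0.25  0.122] len 0.0477 yaw 0.0426
plate back top row 34.77 x 254 311 mid [0.5562 0.2506 0.122 ] len 0.0461 yaw 0.128
base front row 133.25 x 219.0 340.0 mid [0.4691 0.2473 0.008 ] len 0.1489 yaw 0.0398
foot +x edge z0.188 row 202.01 x 237.0 318.5 mid [0.4334 0.2483 0.188 ] len 0.0593 yaw 0.0571
foot +x edge z0.193 row 202.01 x 237.0 318.5 mid [0.4349 0.2483 0.193 ] len 0.058 yaw 0.0571
foot +x edge z0.198 row 202.01 x 237.0 318.5 mid [0.4363 0.2484 0.198 ] len 0.0567 yaw 0.0571
top +x edge row 294.66 x 200.0 354.0 mid [0.4357 0.249  0.313 ] len 0.0544 yaw 0.0472
```

The jig yaw is about 0.041 and the free plate face is at (0.540, 0.250), consistent with the base edge. I'll descend in front of the plate to TCP z = 0.106, which puts the foot about 18 mm up, or 10 mm above the board.

apply_moves:
  deltas:
    - {"x": 0.01, "y": 0, "z": -0.01, "rx": 0, "ry": 0, "rz": -0.2, "fingers": 0.04}
    - {"x": 0.02, "y": 0, "z": -0.02, "rx": 0, "ry": 0, "rz": -0.2, "fingers": 0.04}
    - {"x": 0.02, "y": 0, "z": -0.03, "rx": 0, "ry": 0, "rz": -0.2, "fingers": 0.04}
    - {"x": 0.01, "y": 0, "z": -0.03, "rx": 0, "ry": 0, "rz": 0, "fingers": 0.04}
    - {"x": 0, "y": 0, "z": -0.03, "rx": 0, "ry": 0, "rz": 0, "fingers": 0.04}
    - {"x": 0, "y": 0, "z": -0.025, "rx": 0, "ry": 0, "rz": 0, "fingers": 0.04}
    - {"x": 0, "y": 0, "z": -0.02, "rx": 0, "ry": 0, "rz": 0, "fingers": 0.04}
    - {"x": 0, "y": 0, "z": -0.0095, "rx": 0, "ry": 0, "rz": 0, "fingers": 0.04}
    - {"x": 0, "y": 0, "z": 0, "rx": 0, "ry": 0, "rz": 0, "fingers": 0.04}
    - {"x": 0, "y": 0, "z": 0, "rx": 0, "ry": 0, "rz": 0, "fingers": 0.04}
    - {"x": 0, "y": 0, "z": 0, "rx": 0, "ry": 0, "rz": 0, "fingers": 0.04}

```text
t: 10.05
tcp_pos: [0.4806, 0.2497, 0.1066]
eef_rot: [[0.999, 0.043, 0.001], [0.043, -0.999, 0.001], [0.001, -0.001, -1.0]]
ft_force: [-0.8, -0.9, -2.2]
grip_width: 0.0557
grip_force: 63.7
```

Run:
```python
from h import *
o=bot.observe();print(o['tcp_pos'],o['ft_force'],o['wrist_torque'])
im=cams.capture("scene");np.save("s3.npy",im);w=cams.capture("wrist")
c=cv2.resize(im[170:260,190:310],(400,300),interpolation=cv2.INTER_CUBIC)
w=cv2.resize(w,(400,300))
tp=cams.capture("top");e=cv2.resize(tp[145:235,195:315],(400,300),interpolation=cv2.INTER_CUBIC)
cv2.imwrite("pics/c3.png",np.vstack([np.hstack([c,w]),np.hstack([e,e])])[...,::-1])
```

```text
[0.48055886 0.24974055 0.10659442] [-0.84947652 -0.8720537  -2.19714316] [-0.00798801 -0.02887096 -0.02162852]
```

View pics/c3.png

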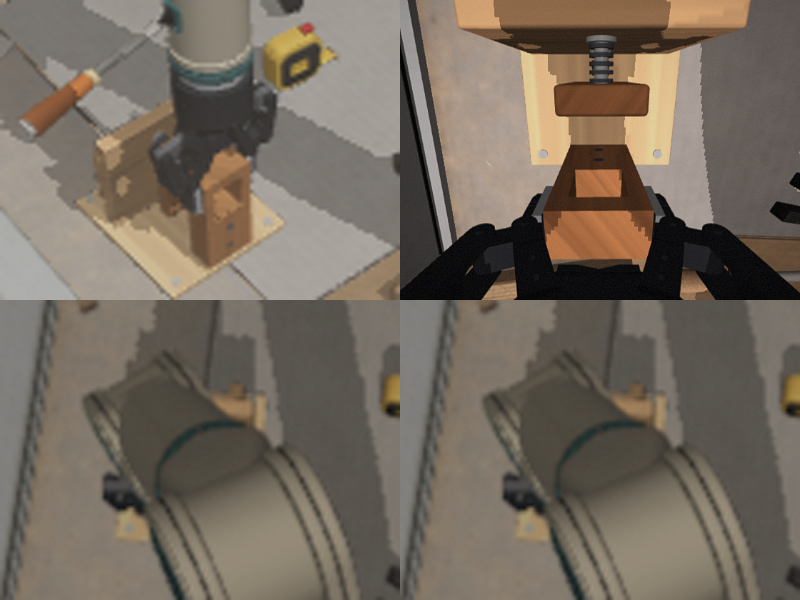

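The block is in front of the plate and clear of it, plate at (602,100) and block at (600,205) in the wrist panel. I'll check the lateral offset and heights numerically.

```bash
cat > lat.py <<'E'
from h import *
def run(z_tcp_off=True):
    o=bot.observe();c=cam("wrist");im=cams.capture("wrist");np.savez("w4.npz",im=im,K=c[0],R=c[1],t=c[2])
    print(o['t'],o['tcp_pos'],o['ft_force']);return o,c,im
E
python3 - <<'E'
from lat import *
o,c,im=run();g=cv2.GaussianBlur(cv2.cvtColor(im,cv2.COLOR_RGB2GRAY),(3,3),0).astype(float)
T=o['tcp_pos'];Rt=o['eef_rot']
pp=proj(0,[.540,.250,.122],c);print("pred plate front top",pp)
r=int(pp[1])
e=lambda rr,a,b:(a+1+abs(np.gradient(g[rr,a:b]))[1:-1].argmax())
for rr in(r-12,r-8,r-4):print(rr,e(rr,200,235),e(rr,330,365))
x0=int(pp[0]);col=np.abs(np.gradient(g[:,x0]));print("rows",[ (i,round(col[i])) for i in range(90,240) if col[i]>12])
for z in(.122,):
  a=ray(0,(e(r-6,200,235),pp[1]),z,c);b=ray(0,(e(r-6,330,365),pp[1]),z,c);print("plate",a,b,(a+b)/2,"tool lateral",((Rt.T@((a+b)/2-T))))
# block: +x top edge  & foot +x edge predicted pixels
for dz in(-.088,.032):
  for s in(-.028,.028):print(dz,proj(0,T+Rt@np.array([.015,s,-dz]),c))
E
```

```text
10.2 [0.4802736  0.2496077  0.10633065] [ 0.14132435  0.72339399 -1.1644517 ]
pred plate front top [283.69545688 162.42695342]
150 216 347
154 216 347
158 217 346
rows [(90, 20), (91, 27), (92, 14), (96, 19), (97, 26), (98, 16), (102, 16), (103, 24), (104, 18), (108, 16), (109, 25), (110, 18), (114, 18), (116, 12), (162, 24), (163, 18), (201, 22), (202, 30), (203, 17), (236, 24), (237, 33), (238, 21)]
plate [0.53898001 0.27406595 0.122     ] [0.54096853 0.22714809 0.122     ] [0.53997427 0.25060702 0.122     ] tool lateral [ 0.05970331  0.00153746 -0.01561563]
-0.088 [238.12881424 201.45664784]
-0.088 [316.67598114 201.42057268]
0.032 [199.00072434 295.58942673]
0.032 [356.61986432 295.45550893]
```

The plate is 1.5 mm to -y of the tool axis and contact is 44.7 mm ahead. The predicted plate row matches exactly (162). I'll approach to just short of contact, correcting y.

apply_moves:
  deltas:
    - {"x": 0.01, "y": -0.0005, "z": 0, "rx": 0, "ry": 0, "rz": 0, "fingers": 0.04}
    - {"x": 0.01, "y": 0, "z": 0, "rx": 0, "ry": 0, "rz": 0, "fingers": 0.04}
    - {"x": 0.01, "y": 0, "z": 0, "rx": 0, "ry": 0, "rz": 0, "fingers": 0.04}
    - {"x": 0.007, "y": 0.0005, "z": 0, "rx": 0, "ry": 0, "rz": 0, "fingers": 0.04}
    - {"x": 0.004, "y": 0, "z": 0, "rx": 0, "ry": 0, "rz": 0, "fingers": 0.04}
    - {"x": 0, "y": 0, "z": 0, "rx": 0, "ry": 0, "rz": 0, "fingers": 0.04}
    - {"x": 0, "y": 0, "z": 0, "rx": 0, "ry": 0, "rz": 0, "fingers": 0.04}
    - {"x": 0, "y": 0, "z": 0, "rx": 0, "ry": 0, "rz": 0, "fingers": 0.04}

```text
t: 11.25
tcp_pos: [0.5207, 0.2495, 0.1058]
eef_rot: [[0.999, 0.043, -0.0], [0.043, -0.999, -0.0], [-0.0, 0.0, -1.0]]
ft_force: [0.4, 0.7, -1.2]
grip_width: 0.0555
grip_force: 63.7
```

Run:
```python
from lat import *
o,c,im=run();g=cv2.GaussianBlur(cv2.cvtColor(im,cv2.COLOR_RGB2GRAY),(3,3),0).astype(float)
T=o['tcp_pos'];Rt=o['eef_rot'];print(Rt)
pp=proj(0,[.540,.2506,.122],c);print("pred plate",pp)
e=lambda rr,a,b:(a+1+abs(np.gradient(g[rr,a:b]))[1:-1].argmax())
r=int(pp[1])
for rr in(r-16,r-12,r-8):print(rr,e(rr,190,240),e(rr,325,375))
A=[e(q,190,240) for q in range(r-14,r-5)];B=[e(q,325,375) for q in range(r-14,r-5)]
a=ray(0,(np.median(A),pp[1]),.122,c);b=ray(0,(np.median(B),pp[1]),.122,c)
print("plate tool frame",Rt.T@((a+b)/2-T),np.linalg.norm(a-b),(a+b)/2)
cv2.imwrite("pics/w5.png",cv2.resize(im[...,::-1],(784,588)))
```

```text
11.25 [0.52066637 0.24952843 0.10581882] [ 0.42602502  0.68199013 -1.17725884]
[[ 9.99079721e-01  4.28906645e-02 -3.18268370e-04]
 [ 4.28906373e-02 -9.99079769e-01 -9.18999281e-05]
 [-3.21917139e-04  7.81646213e-05 -9.99999945e-01]]
pred plate [277.1279285  263.78598657]
247 217 337
251 217 337
255 216 339
plate tool frame [ 1.93564545e-02 -8.42572470e-05 -1.61874140e-02] 0.04818997822561359 [0.54000655 0.25044431 0.122     ]
```

View pics/w5.png

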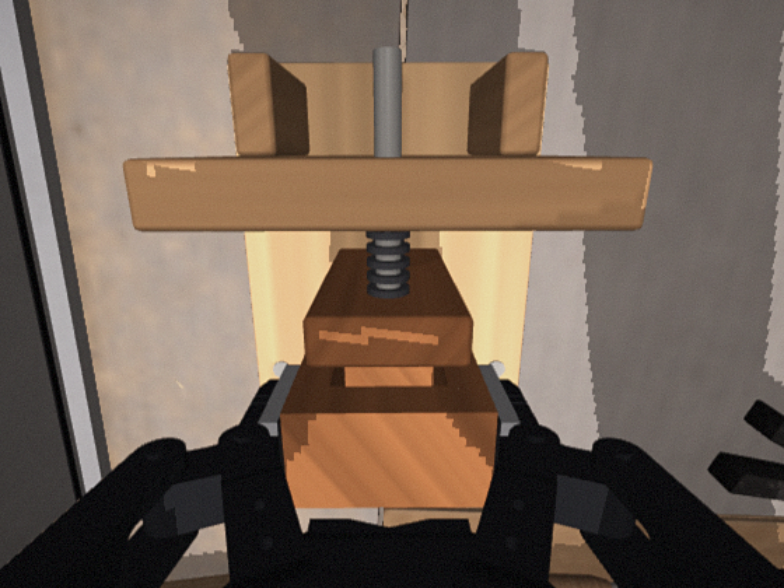

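The block is centred on the plate to 0.1 mm and parallel, with about 4.4 mm left to contact (plate at rows 317–365, x 305–472). I'll press slowly and read the force.

apply_moves:
  deltas:
    - {"x": 0.002, "y": 0.0001, "z": 0, "rx": 0, "ry": 0, "rz": 0, "fingers": 0.04}
    - {"x": 0.002, "y": 0.0001, "z": 0, "rx": 0, "ry": 0, "rz": 0, "fingers": 0.04}
    - {"x": 0.002, "y": 0.0001, "z": 0, "rx": 0, "ry": 0, "rz": 0, "fingers": 0.04}
    - {"x": 0.002, "y": 0.0001, "z": 0, "rx": 0, "ry": 0, "rz": 0, "fingers": 0.04}
    - {"x": 0.002, "y": 0.0001, "z": 0, "rx": 0, "ry": 0, "rz": 0, "fingers": 0.04}
    - {"x": 0, "y": 0, "z": 0, "rx": 0, "ry": 0, "rz": 0, "fingers": 0.04}
    - {"x": 0, "y": 0, "z": 0, "rx": 0, "ry": 0, "rz": 0, "fingers": 0.04}
    - {"x": 0, "y": 0, "z": 0, "rx": 0, "ry": 0, "rz": 0, "fingers": 0.04}

```text
t: 12.3
tcp_pos: [0.5298, 0.2499, 0.1057]
eef_rot: [[0.999, 0.043, -0.002], [0.043, -0.999, -0.001], [-0.002, 0.001, -1.0]]
ft_force: [-5.3, 0.0, 1.9]
grip_width: 0.0552
grip_force: 63.9
```

The force (5.3 N, so 4.7 mm) and the geometry (9.1 − 4.4 = 4.7 mm) agree. It needs about 7.3 mm more.

apply_moves:
  deltas:
    - {"x": 0.002, "y": 0.0001, "z": 0, "rx": 0, "ry": 0, "rz": 0, "fingers": 0.04}
    - {"x": 0.002, "y": 0.0001, "z": 0, "rx": 0, "ry": 0, "rz": 0, "fingers": 0.04}
    - {"x": 0.002, "y": 0.0001, "z": 0, "rx": 0, "ry": 0, "rz": 0, "fingers": 0.04}
    - {"x": 0.0015, "y": 0, "z": 0, "rx": 0, "ry": 0, "rz": 0, "fingers": 0.04}
    - {"x": 0, "y": 0, "z": 0, "rx": 0, "ry": 0, "rz": 0, "fingers": 0.04}
    - {"x": 0, "y": 0, "z": 0, "rx": 0, "ry": 0, "rz": 0, "fingers": 0.04}
    - {"x": 0, "y": 0, "z": 0, "rx": 0, "ry": 0, "rz": 0, "fingers": 0.04}
    - {"x": 0, "y": 0, "z": 0, "rx": 0, "ry": 0, "rz": 0, "fingers": 0.04}

```text
t: 13.3
tcp_pos: [0.5355, 0.2501, 0.1056]
eef_rot: [[0.999, 0.043, -0.006], [0.043, -0.999, -0.002], [-0.006, 0.001, -1.0]]
ft_force: [-8.9, -1.3, 4.9]
grip_width: 0.0552
grip_force: 64.2
```

Run:
```python
from lat import *
o,c,im=run();print(o['eef_rot'])
w=cv2.resize(im[...,::-1],(400,300),interpolation=cv2.INTER_AREA)
s=cams.capture("scene")[...,::-1];s=cv2.resize(s[185:245,205:285],(400,300),interpolation=cv2.INTER_CUBIC)
cv2.imwrite("pics/f.png",np.hstack([w,s]))
```

```text
13.3 [0.53545485 0.25011653 0.10557528] [-8.93920964 -1.29832253  4.89982648]
[[ 0.99906266  0.04290842 -0.0057151 ]
 [ 0.04289999 -0.99907811 -0.00158898]
 [-0.00577801  0.00134231 -0.99998241]]
```

View pics/f.png

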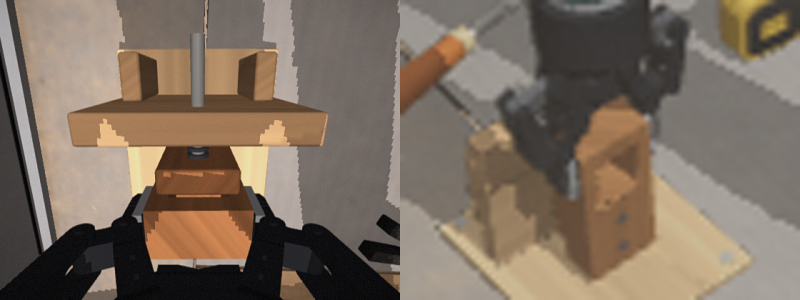

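It's pressed about 10 mm (8.9 N) and the tool has tilted 0.33° from compliance. I'll correct the tilt, add about 1.8 mm and hold for over two seconds.

apply_moves:
  deltas:
    - {"x": 0.0012, "y": 0.0001, "z": 0.0003, "rx": 0, "ry": -0.15, "rz": 0, "fingers": 0.04}
    - {"x": 0.001, "y": 0, "z": 0.0002, "rx": 0, "ry": -0.15, "rz": 0, "fingers": 0.04}
    - {"x": 0, "y": 0, "z": 0, "rx": 0, "ry": 0, "rz": 0, "fingers": 0.04}
    - {"x": 0, "y": 0, "z": 0, "rx": 0, "ry": 0, "rz": 0, "fingers": 0.04}
    - {"x": 0, "y": 0, "z": 0, "rx": 0, "ry": 0, "rz": 0, "fingers": 0.04}
    - {"x": 0, "y": 0, "z": 0, "rx": 0, "ry": 0, "rz": 0, "fingers": 0.04}
    - {"x": 0, "y": 0, "z": 0, "rx": 0, "ry": 0, "rz": 0, "fingers": 0.04}

```text
t: 14.28
tcp_pos: [0.5367, 0.2502, 0.1056]
eef_rot: [[0.999, 0.043, -0.002], [0.043, -0.999, -0.002], [-0.002, 0.002, -1.0]]
ft_force: [-10.5, 0.5, 3.8]
grip_width: 0.0552
grip_force: 64.1
```

The force is 10.5 N, so the plate is halfway in, and the tilt is now 0.1°. I'll hold 2.5 s.

apply_moves:
  deltas:
    - {"x": 0, "fingers": 0.04}
    - {"x": 0, "fingers": 0.04}
    - {"x": 0, "fingers": 0.04}
    - {"x": 0, "fingers": 0.04}
    - {"x": 0, "fingers": 0.04}
    - {"x": 0, "fingers": 0.04}
    - {"x": 0, "fingers": 0.04}
    - {"x": 0, "fingers": 0.04}
    - {"x": 0, "fingers": 0.04}
    - {"x": 0, "fingers": 0.04}
    - {"x": 0, "fingers": 0.04}
    - {"x": 0, "fingers": 0.04}
    - {"x": 0, "fingers": 0.04}
    - {"x": 0, "fingers": 0.04}
    - {"x": 0, "fingers": 0.04}
    - {"x": 0, "fingers": 0.04}
    - {"x": 0, "fingers": 0.04}
    - {"x": 0, "fingers": 0.04}
    - {"x": 0, "fingers": 0.04}
    - {"x": 0, "fingers": 0.04}

```text
validation failed for argument at $.de...
```

Run:
```python
from lat import *
o,c,im=run();g=cv2.GaussianBlur(cv2.cvtColor(im,cv2.COLOR_RGB2GRAY),(3,3),0).astype(float)
T=o['tcp_pos'];Rt=o['eef_rot']
P=T+Rt@np.array([.015,0,0]);P[2]=.122;pp=proj(0,P,c);r=int(pp[1])
e=lambda q,a,b:(a+1+abs(np.gradient(g[q,a:b]))[1:-1].argmax())
A=np.median([e(q,195,250) for q in range(r-14,r-5)]);B=np.median([e(q,310,365) for q in range(r-14,r-5)])
a=ray(0,(A,pp[1]),.122,c);b=ray(0,(B,pp[1]),.122,c)
print("plate mid in tool",Rt.T@((a+b)/2-T),"width",np.linalg.norm(a-b),A,B)
```

```text
14.275 [0.53669485 0.25017131 0.10556411] [-10.47529392   0.51882521   3.78192727]
plate mid in tool [ 1.49599140e-02 -1.72081432e-05 -1.64724929e-02] width 0.05983160797862116 203.0 352.0
```

apply_moves:
  deltas:
    - {"x": 0, "y": 0, "z": 0, "rx": 0, "ry": 0, "rz": 0, "fingers": 0.04}
    - {"x": 0, "y": 0, "z": 0, "rx": 0, "ry": 0, "rz": 0, "fingers": 0.04}
    - {"x": 0, "y": 0, "z": 0, "rx": 0, "ry": 0, "rz": 0, "fingers": 0.04}
    - {"x": 0, "y": 0, "z": 0, "rx": 0, "ry": 0, "rz": 0, "fingers": 0.04}
    - {"x": 0, "y": 0, "z": 0, "rx": 0, "ry": 0, "rz": 0, "fingers": 0.04}
    - {"x": 0, "y": 0, "z": 0, "rx": 0, "ry": 0, "rz": 0, "fingers": 0.04}
    - {"x": 0, "y": 0, "z": 0, "rx": 0, "ry": 0, "rz": 0, "fingers": 0.04}
    - {"x": 0, "y": 0, "z": 0, "rx": 0, "ry": 0, "rz": 0, "fingers": 0.04}
    - {"x": 0, "y": 0, "z": 0, "rx": 0, "ry": 0, "rz": 0, "fingers": 0.04}
    - {"x": 0, "y": 0, "z": 0, "rx": 0, "ry": 0, "rz": 0, "fingers": 0.04}
    - {"x": 0, "y": 0, "z": 0, "rx": 0, "ry": 0, "rz": 0, "fingers": 0.04}
    - {"x": 0, "y": 0, "z": 0, "rx": 0, "ry": 0, "rz": 0, "fingers": 0.04}
    - {"x": 0, "y": 0, "z": 0, "rx": 0, "ry": 0, "rz": 0, "fingers": 0.04}
    - {"x": 0, "y": 0, "z": 0, "rx": 0, "ry": 0, "rz": 0, "fingers": 0.04}
    - {"x": 0, "y": 0, "z": 0, "rx": 0, "ry": 0, "rz": 0, "fingers": 0.04}
    - {"x": 0, "y": 0, "z": 0, "rx": 0, "ry": 0, "rz": 0, "fingers": 0.04}
    - {"x": 0, "y": 0, "z": 0, "rx": 0, "ry": 0, "rz": 0, "fingers": 0.04}
    - {"x": 0, "y": 0, "z": 0, "rx": 0, "ry": 0, "rz": 0, "fingers": 0.04}
    - {"x": 0, "y": 0, "z": 0, "rx": 0, "ry": 0, "rz": 0, "fingers": 0.04}
    - {"x": 0, "y": 0, "z": 0, "rx": 0, "ry": 0, "rz": 0, "fingers": 0.04}

```text
t: 16.82
tcp_pos: [0.5367, 0.2501, 0.1056]
eef_rot: [[0.999, 0.043, -0.002], [0.043, -0.999, -0.002], [-0.002, 0.002, -1.0]]
ft_force: [-9.7, -0.1, 3.0]
grip_width: 0.0554
grip_force: 64.1
```

Everything held steady for 2.5 s, with 9.7–10.5 N on the plate and the foot about 9.6 mm above the board.

```bash
python3 -c "
from plant import bot
print(bot.hand_in())"
```

```text
the job is handed in; nothing more can be done
None
```

The stop block is off its hook and still gripped against the jig's sprung plate. The plate is about halfway in (roughly 10 N, steady for over 2.5 s), the foot is about 1 cm above the base board, the other tools were not touched as far as I could see, and the job is handed in.

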